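# Clamp the plate and hold the reference bar out

## Robot

A 7-joint arm with a two-finger parallel gripper is mounted at the origin on the work surface. World frame = base frame: x ahead of the robot, y to its left, z up, the work surface at z = 0. Lengths are in mm, angles in degrees, forces in N, time in s.
With the tool pointing down it reaches from about 350 to 900 mm from the base axis. Payload 8.1 kg.
Tool frame: the origin (TCP) lies at the very end of the fingers, on their centre line; the grasp point (between the pads) lies 19 mm behind it; z points along the fingers, y is the line along which they close (so a half turn about z gives the same grasp; the last joint's range is limited). The gripper opens to 85 mm and grips with 20 to 120 N. Pads are 22 mm wide; open, the fingers measure 114 mm over their backs; the gripper's body (76 mm by 85 mm) begins 54 mm behind the grasp point. The pads swing forward as they close: fully open they stand 13 mm farther back than shut.
Start: joints at [-71.769, 24.895, 1.432, 90.138, -0.665, 64.973, -4.303], TCP at [255.334, 570.478, 231.323] pointing down, gripper open.
Joint ranges: [-149.89, 149.89], [-25.12, 119.58], [-72.63, 75.52], [4.76, 147.25], [-75.54, 255.54], [6.69, 114.76], [-157.13, 157.13]. Speed limits (degrees/s): [127.2, 127.2, 172.46, 172.46, 180, 180, 180].

## Interface

Orientations are given as [roll, pitch, yaw] about the fixed x, y, z axes, in that order (R = Rz(yaw) Ry(pitch) Rx(roll)).
In Python, from bench import robot gives the robot as it stands.
- The arm moves only by the shell command python3 -m inch 'ROWS' [FORCE]. ROWS is JSON, a list that holds one entry, the list of rows, each a list of 7 numbers: the shift along the tool's x, y, z each as a share of 0.8 m, from -1 to 1, then the turn, a rotation vector about the tool's x, y, z each as a share of 45 degrees, from -1 to 1, then the opening, from -1 (shut) to 1 (fully open), so that 0 is half open. In form: [[[dx, dy, dz, wx, wy, wz, jaw], ...]]. A call has 1 to 20 rows; each row is the pose to reach, as a shift and turn from the pose commanded when the call began, along the tool's axes at that moment; what a row does not reach only later rows make up. A row lasts 1/12 s, in which the tool goes at most 41.7 mm and 7.16 degrees, less where a joint would pass 70% of its speed; a pose out of reach is approached as far as the arm can. A call with a number of a shift or a turn outside -1 to 1 is refused whole. A call with a gripper value outside its range is refused whole. The fingers move at their own pace and stop on an object; FORCE is the grip in N (left out, the last holds). Time passes only in rows, so rows that repeat a pose let the fingers close. It gives the time, the measured TCP pose, the force, the opening and the grip force at its end, in the units of the state.
- robot.get_state(): the state, without advancing time (a new reading comes with each control period).
- robot.get_image(name): name is "scene" or "top" or "wrist"; returns a dict with "frame" (384x512x3 uint8, blue, green, red), "z_map" (384x512 float32, mm along the optical axis (not along the pixel's ray), 0 where there is no reading), "mtx" (3x3 intrinsics, pixels), "distortion" ([k1, k2, p1, p2, k3] as OpenCV has them; the pictures are not rectified), "extrinsics" (4x4, takes a point from world to camera coordinates); the wrist camera has in their place "mount" (4x4, takes a point from camera to tool coordinates, whose origin is the TCP and whose axes are the flange's). Camera axes: x right, y down, z forward; pixel columns grow to the right and rows downward; lengths in mm; the calibration is good to about 2 mm. A picture is of the moment at which its call begins: read the wrist's pose just before it.
- robot.job_done(): hands the job in; it is judged then, once.
The state is a dict: "time": time; "joint_pos": joint angles; "qd": joint speeds; "joint_torque": joint torques, N m; "position": TCP position; "tool_rot": TCP orientation; "contact_force": force on the tool from outside, world axes, zero at the start; "moment": the same for the moment, N m; "finger_gap": opening from 0.0 (shut) to 1.0 (fully open); "gripper_force": force on a finger pad.
Only numpy, scipy, OpenCV 4.12 (cv2) and the standard library are available. Lean on these libraries where they do the work, as an engineer would, in place of code of your own. Each camera call takes 0.05 s, during which the arm holds its last target. There are 200 camera calls.

## Task

Set up the bored plate for its measuring picture: first press both hinged hold-down straps of the fixture down over the plate until they snap and stay shut. Then squeeze the release button on the handle of the telescopic reference bar and pull the bar straight out past its first stop to its second, the end of its travel. Finish still gripping the handle there against the return spring, without letting go, and leave the plate in its nest and the other things on the bench where they stand.

Things in the scene. Friction and masses are not known exactly. Their poses are not given: they have to be found in the camera images.
- fixture: aluminium base plate 150 (x) x 170 (y) x 18 mm, fixed to the bench, turned up to 0.4 rad; origin at the centre of its underside. Two steel straps at y = +45 and -45 mm, hinged about lines along y at x = +50 mm, z = 37 mm, close towards -x over the plate. Hinge posts (to z = 44 mm) stand at x = 52 mm, latch posts (to z = 45 mm) at x = -66 mm
- strap_left (a joint): hinge of the strap at fixture y = +45 mm: rad from shut (0, level) to open (0.9; starts 0.5 to 0.85, free end raised). A fingertip pressed straight down on it turns it. Over the last 0.1 rad it must be snapped past a sprung ball (about 5 to 12 N at the pad); below 0.03 rad the ball holds it shut. Let go before that, it does not stay shut.
- strap_left_pad (a point): middle of the 16 mm round black dot on that strap's top face, 50 mm from its hinge line; with the strap shut it lies at fixture x = 0, y = +45 mm, z = 40 mm. The strap is 22 mm wide, 6 mm thick, 93 mm long
- strap_right (a joint): hinge of the strap at fixture y = -45 mm: rad from shut (0, level) to open (0.9; starts 0.5 to 0.85, free end raised). A fingertip pressed straight down on it turns it. Over the last 0.1 rad it must be snapped past a sprung ball (about 5 to 12 N at the pad); below 0.03 rad the ball holds it shut. Let go before that, it does not stay shut.
- strap_right_pad (a point): middle of the 16 mm round black dot on that strap's top face, 50 mm from its hinge line; with the strap shut it lies at fixture x = 0, y = -45 mm, z = 40 mm. The strap is 22 mm wide, 6 mm thick, 93 mm long
- plate_center (a point): centre of the loose steel plate with two bores, 64 x 128 x 14 mm, 0.4 to 0.85 kg, lying in the nest on the fixture between four locating pins
- nest (a point): fixed point where the plate's centre belongs: fixture x = 0, y = 0, z = 25 mm
- scope: telescopic reference bar on a dark steel base block, fixed to the bench, turned up to 0.35 rad; origin on the bench. In its frame the block fills x = 85 to 235 mm, y = -32 to 32 mm, to z = 72 mm (a knob to 83 mm); a 16 mm rod at z = 45 mm leaves its -x face through a 28 mm collar (12 mm long) and carries the handle. The bar pulls out along -x of this frame
- grip (a point): centre for gripping the handle: half-way between its two fixed side faces, 58 mm above the bench, level with the release button; it moves with the bar (scope x = 50 mm, y = 0 when fully in, x = -50 mm at the second stop). Axes parallel to the scope's
- handle: aluminium handle block at the rod's end, 40 (x) x 26 (y) x 58 mm (from 22 to 80 mm above the bench); origin at the same point as point grip, axes parallel to the scope's
- bar (a joint): how far the bar is pulled out, in m: 0 fully in (start, locked by the pin), first stop 0.050 (the pin drops in and locks if the button is out), second stop 0.100 = end of travel. There is no lock at the second stop: a spring (about 3 N when in, 7 N at the end) pulls the bar back unless it is held
- release (a joint): release button, in m: 0 out, 0.006 fully in. Black, 20 mm round, in the middle of the handle's +y side face, sticking out 7 mm (1 mm when in), facing scope +y. Pinching the handle across its y sides (33 mm wide over the button, 27 mm pressed) pushes it in; it needs about 6 N, the pin is free beyond 0.0045 and must stay so while pulling past the first stop
- ring_gauge: bystander: plain steel ring 54 mm across, 22 mm high, lying flat; origin at the centre of its underside
- v_block: bystander: dark steel V-block 40 x 40 x 34 mm; origin at the centre of its underside
- ball_stand: bystander: blue 90 x 70 mm plastic stand 20 mm high carrying a 32 mm steel ball (62 mm to its top); origin at the centre of its underside
- micrometer: bystander: outside micrometer lying flat, about 65 x 135 mm, 18 mm high; origin on the table by the middle of the frame's back
- screwdriver: bystander: screwdriver with a black handle lying on the bench, about 30 mm high; origin under the middle of its length
- cleaner: bystander: white bottle 60 mm across, 170 mm tall; origin at the centre of its underside
There are look-alikes about, which are no part of the job. What is shaped like the part that bears plate_center but orange or pink is not meant.

How it is judged (in metres and radians):
On the way, in this order (a step that is already met when the one before it is completed fails the run):
1. both straps are snapped shut, the bar not yet pulled (value of joint each of strap_left, strap_right below 0.03 rad and value of joint bar below 0.01 m), for 0.2 s.
2. the release button is squeezed in, the bar still in (value of joint release above 0.004 m and value of joint bar below 0.03 m), for 0.05 s.
3. the bar is pulled out to its second stop (value of joint bar above 0.093 m), for 0.2 s.
At the end, for the whole second after the job is handed in: the fingers grip the handle (more than 3 N) with the bar pulled out beyond 93 mm of its 100 mm, both straps within 0.03 rad of shut, the plate within 8 mm of its place in the nest, all through the last second (value of joint bar above 0.093 m and contact force between the fingers and handle above 3 N and value of joint each of strap_left, strap_right below 0.03 rad and horizontal distance between plate_center and nest below 0.008 m and distance between plate_center and nest below 0.01 m); the arm keeps its last pose, push and grip.
It fails at once if another loose thing on the bench is moved more than 30 mm (distance of any of ring_gauge, v_block, ball_stand, micrometer, screwdriver, cleaner from where it was at the start of the episode above 0.03 m).
It also fails if it takes over 58 s, if anything falls off the work surface, if the arm or the gripper's body presses on something with over 40 N, if the wrist force passes 120 N, or if a joint passes its speed limit or range.

## Working session

There is one attempt and no reset: what is moved stays moved. The work goes in short steps, Python scripts to look and compute and a shell command to move; the robot and the scene stay as the last step left them, time stands still between calls to the robot, and variables do not carry over. Pictures are saved under pics/ and viewed, at most 10 in all, crops included, and the job is handed in when it is done.

```bash
mkdir -p pics
cat > h.py <<'E'
import numpy as np, cv2
from bench import robot
def pt(im,u,v,z=None,r=2):
    "pixel -> world; z: intersect with world plane z, else depth"
    p=cv2.undistortPoints(np.array([[[u,v]]],float),im['mtx'],np.array(im['distortion']))[0,0]
    E=np.array(im['extrinsics']);R,t=E[:3,:3],E[:3,3]
    d=R.T@np.array([p[0],p[1],1]);c=-R.T@t
    if z is not None: return c+d*(z-c[2])/d[2]
    w=im['z_map'][int(v)-r:int(v)+r+1,int(u)-r:int(u)+r+1];w=w[w>0]
    return c+d*np.median(w)
E
python3 - <<'E'
from h import *
import pickle
s=robot.get_state();print(s)
for n in('top','scene'):
    im=robot.get_image(n);pickle.dump(im,open(n+'.pkl','wb'))
    cv2.imwrite(f'pics/{n}.png',cv2.resize(im['frame'],None,fx=1.56,fy=1.56))
E
```

```text
{'time': 0.0, 'joint_pos': array([-71.76811436,  24.93690783,   1.43077991,  90.18760739,
        -0.66496758,  64.97386201,  -4.302248  ]), 'qd': array([ 0.10990535, -0.09372616, -0.04771758,  0.08120434, -0.04437276,
       -0.08882847,  0.05622049]), 'joint_torque': array([ 1.38848422e-04, -6.70464635e+01,  1.02483451e+00, -3.16201508e+01,
        1.54497597e-02,  1.23105405e-02, -2.25705850e-05]), 'position': array([255.1567077 , 570.0009786 , 230.53109614]), 'tool_rot': array([-1.79910278e+02,  7.85511438e-03,  1.55886172e+02]), 'contact_force': array([0.46981917, 0.49288038, 0.2502259 ]), 'moment': array([-0.01034784, -0.00651577,  0.00618616]), 'gripper_force': 0.0, 'finger_gap': 0.9984090108799561}
```

View pics/top.png

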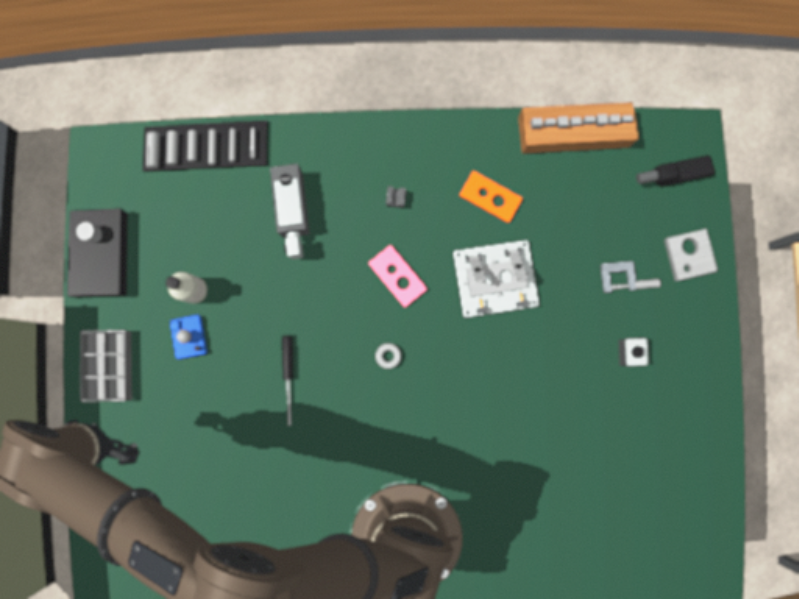

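View pics/scene.png

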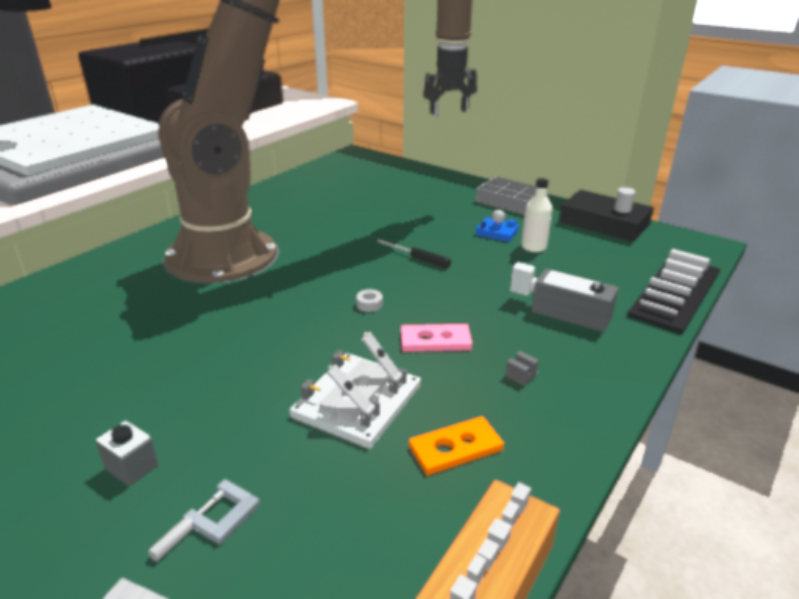

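The top view has +x up and +y to the left. The fixture is at (497,278), with its hinge posts on the far +x side. The scope block is at (288,200) with its white handle at (293,245). The plates at (490,196) orange and (398,275) pink are look-alikes. The steel one inside the fixture is the one meant. I'll confirm this in enlarged crops.

Run:
```python
from h import *
import pickle
im=pickle.load(open('top.pkl','rb'));f=im['frame']
a=f[147:209,283:353];b=f[100:170,165:205]
A=cv2.resize(a,None,fx=7,fy=7,interpolation=2);B=cv2.resize(b,None,fx=7,fy=7,interpolation=2)
C=np.zeros((490,770,3),np.uint8);C[:A.shape[0],:490]=A;C[:,490:770]=B
cv2.imwrite('pics/crop1.png',C)
for n,uv in dict(fix=(318,178),handle=(187,155),block=(184,130),ring=(248,227)).items(): print(n,pt(im,*uv).round(1))
```

```text
fix [ 572.  -216.8   30.9]
handle [657.7 230.3  80. ]
block [746.3 241.2  72.8]
ring [409.8  31.4   1.6]
```

View pics/crop1.png

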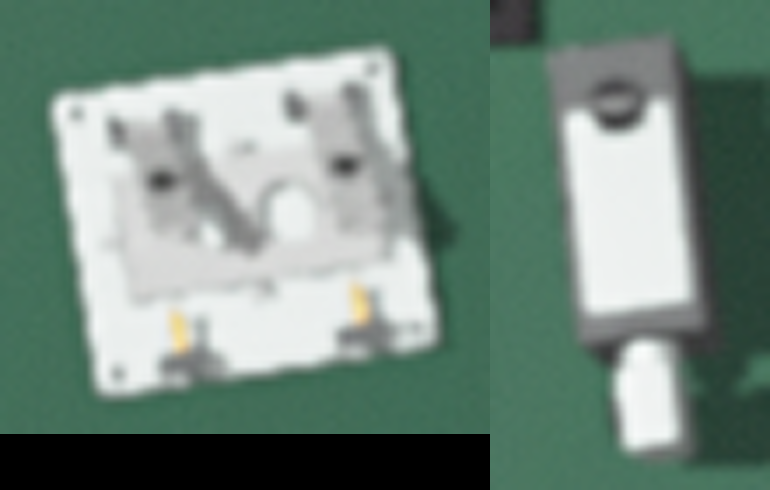

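The crop confirms the steel plate with two bores in the fixture, between the pins. The pads are at crop (162,181) for left and (345,165) for right. The base corners are at (55,95), (390,48), (438,345) and (100,395). The handle is at crop (650,400) in front of the block. Next I'll measure these.

Run:
```python
from h import *
import pickle
im=pickle.load(open('top.pkl','rb'))
r=lambda x,y,ox,oy:((x+.5)/7-.5+ox,(y+.5)/7-.5+oy)
C=np.array([pt(im,*r(x,y,283,147),z=18)[:2] for x,y in[(55,95),(390,48),(438,345),(100,395)]])
print(C.round(1),'c',C.mean(0),np.linalg.norm(np.diff(C,axis=0),axis=1))
for a,b in((3,0),(2,1),(1,0),(2,3)):
    d=C[b]-C[a];print('ang',np.degrees(np.arctan2(d[1],d[0]))-(90 if (a,b) in((1,0),(2,3)) else 0))
for n,p in dict(L=(162,181),R=(345,165)).items():
    print(n,pt(im,*r(*p,283,147),r=1), pt(im,*r(*p,283,147),z=60))
# cloud of scope
v,u=np.mgrid[95:172,160:212];z=im['z_map'][v,u]
P=np.array([pt(im,a,b,r=0) for a,b in zip(u.ravel(),v.ravel())])
for lo,hi,n in((68,76,'block'),(77,83,'handle')):
    Q=P[(P[:,2]>lo)&(P[:,2]<hi)]
    if n=='handle': Q=Q[Q[:,0]<700]
    print(n,len(Q),cv2.minAreaRect(Q[:,:2].astype(np.float32)),Q.mean(0))
```

```text
[[ 639.1 -123.8]
 [ 658.8 -294.2]
 [ 507.9 -311.7]
 [ 488.  -141.1]] c [ 573.44328891 -217.70333928] [171.50833579 151.84268743 171.786147  ]
ang 6.496231012013328
ang 6.600848501189661
ang 6.578282314803204
ang 6.663799975287972
L [ 587.72253761 -170.59373076   71.32299271] [ 589.1029961  -171.73192747   60.        ]
R [ 593.00058849 -259.99765476   72.66165831] [ 594.58763582 -261.98431248   60.        ]
block 536 ((731.6187744140625, 237.25343322753906), (204.8282928466797, 65.54730987548828), 6.883068561553955) [750.79785689 239.2535564   72.34209833]
handle 52 ((664.9358520507812, 228.24766540527344), (65.24059295654297, 40.77267837524414), 20.197969436645508) [656.8394823  231.17694211  79.63307091]
  return _methods._mean(a, axis=axis, dtype=dtype,
  ret = ret.dtype.type(ret / rcount)
```

```bash
cat >> h.py <<'E'
from scipy.spatial.transform import Rotation as Ro
def go(p,yaw=None):
    s=robot.get_state();R=Ro.from_euler('xyz',s['tool_rot'],degrees=True)
    d=R.inv().apply(np.array(p)-s['position'])/800
    w=np.zeros(3) if yaw is None else (R.inv()*Ro.from_euler('xyz',[180,0,yaw],degrees=True)).as_rotvec(degrees=True)/45
    return d.round(4),w.round(4)
def fix(x,y,z):
    a=np.radians(6.58);return np.array([573.4+x*np.cos(a)-y*np.sin(a),-217.7+x*np.sin(a)+y*np.cos(a),z])
E
python3 - <<'E'
from h import *
import pickle
im=pickle.load(open('top.pkl','rb'))
v,u=np.mgrid[95:172,160:212]
P=np.array([pt(im,a,b,r=0) for a,b in zip(u.ravel(),v.ravel())])
for lo,hi,n,x0,x1 in((68,76,'block',690,900),(77,83,'handle',600,690)):
    Q=P[(P[:,2]>lo)&(P[:,2]<hi)&(P[:,0]>x0)&(P[:,0]<x1)]
    print(n,len(Q),cv2.minAreaRect(Q[:,:2].astype(np.float32)),Q.mean(0))
print(fix(8,45,160),go(fix(8,45,160),186.6))
E
```

```text
block 499 ((760.2169189453125, 240.7056121826172), (147.21693420410156, 65.54730987548828), 6.883068561553955) [757.02296867 239.55493888  72.31216303]
handle 49 ((659.7904052734375, 238.00086975097656), (41.22126388549805, 58.90039825439453), 88.5462875366211) [654.57943127 231.22807321  79.7429737 ]
[ 576.19073501 -172.07969971  160.        ] (array([-0.7452, -0.6826,  0.0893]), array([-1.800e-03, -3.000e-04, -6.825e-01]))
  return _methods._mean(a, axis=axis, dtype=dtype,
  ret = ret.dtype.type(ret / rcount)
```

```bash
python3 -m inch '[[[-0.745,-0.683,0,0,0,-0.683,-1],[-0.745,-0.683,0,0,0,-0.683,-1],[-0.745,-0.683,0,0,0,-0.683,-1],[-0.745,-0.683,0,0,0,-0.683,-1],[-0.745,-0.683,0,0,0,-0.683,-1],[-0.745,-0.683,0,0,0,-0.683,-1],[-0.745,-0.683,0,0,0,-0.683,-1],[-0.745,-0.683,0,0,0,-0.683,-1],[-0.745,-0.683,0,0,0,-0.683,-1],[-0.745,-0.683,0,0,0,-0.683,-1],[-0.745,-0.683,0,0,0,-0.683,-1],[-0.745,-0.683,0,0,0,-0.683,-1],[-0.745,-0.683,0,0,0,-0.683,-1],[-0.745,-0.683,0,0,0,-0.683,-1],[-0.745,-0.683,0,0,0,-0.683,-1],[-0.745,-0.683,0,0,0,-0.683,-1],[-0.745,-0.683,0,0,0,-0.683,-1],[-0.745,-0.683,0,0,0,-0.683,-1],[-0.745,-0.683,0,0,0,-0.683,-1],[-0.745,-0.683,0,0,0,-0.683,-1]]]' 40
python3 - <<'E'
from h import *
print(robot.get_state()['joint_pos'].round(1));print(go(fix(8,45,125),186.6))
E
```

```text
time: 1.77
position: [576.5, -178.2, 231.0]
tool_rot: [-179.8, -0.0, -173.7]
contact_force: [0.6, 0.0, -0.3]
finger_gap: 0.001
gripper_force: 0.0
[ -0.7  23.2  17.9  94.4  -7.6  63.6 115.6]
(array([-0.0005,  0.0081,  0.1324]), array([-0.004 , -0.0005, -0.0062]))
```

```bash
python3 -m inch '[[[0,0.008,0.04,0,0,0,-1],[0,0.008,0.08,0,0,0,-1],[0,0.008,0.12,0,0,0,-1],[0,0.008,0.14,0,0,0,-1],[0,0.008,0.15,0,0,0,-1],[0,0.008,0.16,0,0,0,-1],[0,0.008,0.17,0,0,0,-1],[0,0.008,0.18,0,0,0,-1],[0,0.008,0.19,0,0,0,-1],[0,0.008,0.2,0,0,0,-1],[0,0.008,0.21,0,0,0,-1],[0,0.008,0.22,0,0,0,-1],[0,0.008,0.225,0,0,0,-1],[0,0.008,0.23,0,0,0,-1],[0,0.008,0.233,0,0,0,-1],[0,0.008,0.235,0,0,0,-1],[0,0.008,0.235,0,0,0,-1]]]' 40
python3 - <<'E'
from h import *
print(go(fix(8,45,40)))
E
```

```text
time: 3.18
position: [575.1, -165.5, 43.4]
tool_rot: [180.0, -0.0, -173.4]
contact_force: [0.2, 0.1, 0.2]
finger_gap: -0.005
gripper_force: 0.0
(array([-0.0005, -0.0083,  0.0043]), array([0., 0., 0.]))
```

```bash
python3 -m inch '[[[0,-0.008,0,0,0,0,-1],[0,-0.008,0.002,0,0,0,-1],[0,-0.008,0.004,0,0,0,-1],[0,-0.008,0.006,0,0,0,-1],[0,-0.008,0.008,0,0,0,-1],[0,-0.008,0.009,0,0,0,-1],[0,-0.008,0.009,0,0,0,-1]]]' 40
```

```text
time: 3.77
position: [576.5, -173.1, 39.3]
tool_rot: [-180.0, 0.1, -173.5]
contact_force: [-10.6, 0.7, 38.2]
finger_gap: -0.002
gripper_force: 19.0
```

```bash
python3 -m inch '[[[0,0,-0.02,0,0,0,-1],[0,0,-0.06,0,0,0,-1],[0,0,-0.1,0,0,0,-1],[0,0,-0.13,0,0,0,-1],[0,-0.05,-0.13,0,0,0,-1],[0,-0.1125,-0.13,0,0,0,-1],[0,-0.1125,-0.13,0,0,0,-1],[0,-0.1125,-0.13,0,0,0,-1],[0,-0.1125,-0.13,0,0,0,-1]]]' 40
python3 - <<'E'
from h import *
im=robot.get_image('scene');cv2.imwrite('pics/s2.png',cv2.resize(im['frame'][200:300,170:290],None,fx=6,fy=6,interpolation=2))
print(go(fix(8,-45,40)),robot.get_state()['contact_force'])
E
```

```text
time: 4.52
position: [586.1, -261.9, 139.5]
tool_rot: [180.0, -0.0, -173.5]
contact_force: [0.4, 0.6, -0.3]
finger_gap: 0.003
gripper_force: 0.0
(array([-0.0002, -0.0014,  0.1244]), array([0., 0., 0.])) [0.61100159 0.31704385 0.2711423 ]
```

View pics/s2.png

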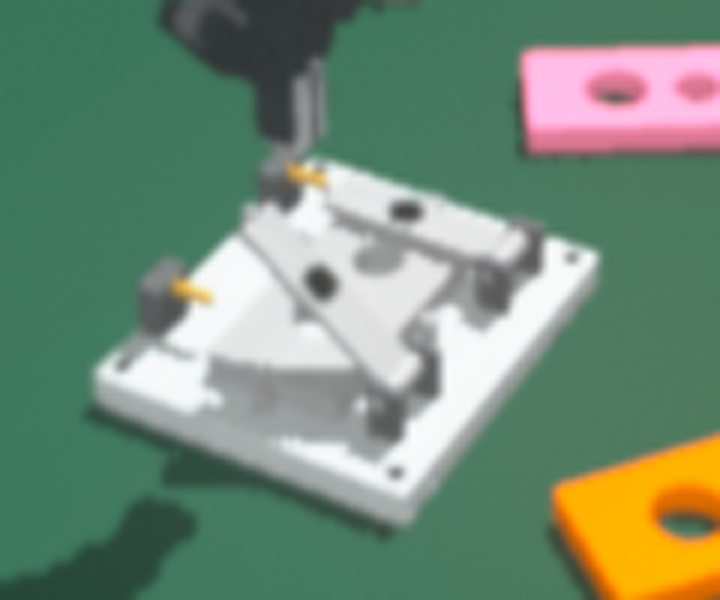

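The left strap is shut (pad at 405,210, level under its latch). The right one is still raised (pad at 320,283).

```bash
python3 -m inch '[[[0,-0.001,0.02,0,0,0,-1],[0,-0.001,0.03,0,0,0,-1],[0,-0.001,0.04,0,0,0,-1],[0,-0.001,0.05,0,0,0,-1],[0,-0.001,0.06,0,0,0,-1],[0,-0.001,0.07,0,0,0,-1],[0,-0.001,0.08,0,0,0,-1],[0,-0.001,0.09,0,0,0,-1],[0,-0.001,0.1,0,0,0,-1],[0,-0.001,0.11,0,0,0,-1],[0,-0.001,0.115,0,0,0,-1],[0,-0.001,0.119,0,0,0,-1],[0,-0.001,0.122,0,0,0,-1],[0,-0.001,0.124,0,0,0,-1],[0,-0.001,0.126,0,0,0,-1],[0,-0.001,0.128,0,0,0,-1],[0,-0.001,0.128,0,0,0,-1]]]' 40
```

```text
time: 5.98
position: [586.1, -262.4, 39.6]
tool_rot: [180.0, 0.0, -173.4]
contact_force: [-8.6, 3.6, 22.0]
finger_gap: -0.002
gripper_force: 11.1
```

```bash
python3 -m inch '[[[0,0,-0.03,0,0,0,-1],[0,0,-0.08,0,0,0,-1],[0,0,-0.13,0,0,0,-1],[0,0,-0.18,0,0,0,-1],[0,0,-0.2375,0,0,0,1],[-0.151,0.599,-0.2375,0,0,0,1],[-0.151,0.599,-0.2375,0,0,0,1],[-0.151,0.599,-0.2375,0,0,0,1],[-0.151,0.599,-0.2375,0,0,0,1],[-0.151,0.599,-0.2375,0,0,0,1],[-0.151,0.599,-0.2375,0,0,0,1],[-0.151,0.599,-0.2375,0,0,0,1],[-0.151,0.599,-0.2375,0,0,0,1],[-0.151,0.599,-0.2375,0,0,0,1],[-0.151,0.599,-0.2375,0,0,0,1],[-0.151,0.599,-0.2375,0,0,0,1],[-0.151,0.599,-0.2375,0,0,0,1],[-0.151,0.599,-0.2375,0,0,0,1],[-0.151,0.599,-0.2375,0,0,0,1],[-0.151,0.599,-0.2375,0,0,0,1]]]' 40
python3 - <<'E'
from h import *
im=robot.get_image('scene');a=cv2.resize(im['frame'][215:290,180:275],None,fx=4,fy=4,interpolation=2)
s=robot.get_state();w=robot.get_image('wrist')
import pickle;pickle.dump((s,w),open('w.pkl','wb'))
C=np.zeros((384,792,3),np.uint8);C[:300,:280]=a[:,:280];C[:,280:]=w['frame']
cv2.imwrite('pics/w.png',C);print(s['position'],s['tool_rot'],np.array(w['mount']).round(3).tolist())
E
```

```text
time: 7.65
position: [651.4, 227.6, 227.4]
tool_rot: [-180.0, -0.0, -173.4]
contact_force: [0.6, -0.7, -0.2]
finger_gap: 0.998
gripper_force: 0.0
[651.58374664 226.41905229 227.65301385] [-1.79944844e+02  7.51188100e-03 -1.73468508e+02] [[0.0, -0.958, -0.286, 73.71], [1.0, 0.0, 0.001, -0.548], [-0.001, -0.286, 0.958, -143.223], [0.0, 0.0, 0.0, 1.0]]
```

View pics/w.png

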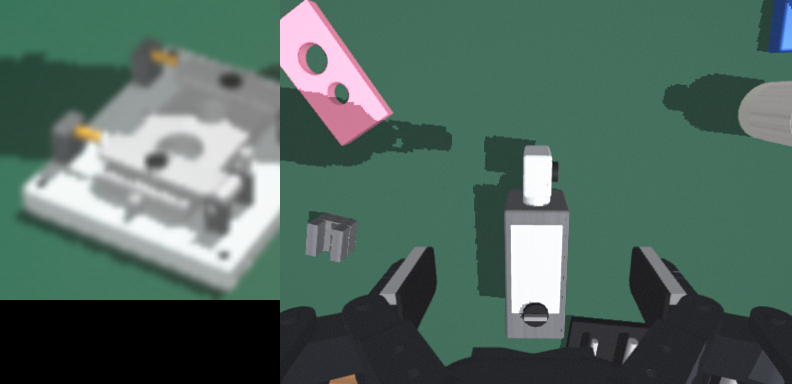

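Both straps lie shut, with pads at (231,80) and (157,160). The wrist view shows the handle centred at about (537,175) with the black button on its +y side at (555,172). I'll measure its top face from the depth.

Run:
```python
from h import *
import pickle
s,w=pickle.load(open('w.pkl','rb'))
M=np.array(w['mount']);T=np.eye(4);T[:3,:3]=Ro.from_euler('xyz',s['tool_rot'],degrees=True).as_matrix();T[:3,3]=s['position']
v,u=np.mgrid[130:340,215:295];z=w['z_map'][v,u].ravel()
p=cv2.undistortPoints(np.stack([u.ravel(),v.ravel()],1).astype(float)[:,None],w['mtx'],np.array(w['distortion']))[:,0]
P=(T@M@np.c_[p*z[:,None],z,np.ones_like(z)].T).T[:,:3]
for lo,hi,n,m in((68,75,'block',P[:,0]>690),(77,83,'handle',P[:,0]<690),(56,62,'button',P[:,0]<690)):
    Q=P[(P[:,2]>lo)&(P[:,2]<hi)&m]
    print(n,len(Q),cv2.minAreaRect(Q[:,:2].astype(np.float32)),Q.mean(0).round(1),Q[:,:2].min(0),Q[:,:2].max(0))
```

```text
block 7251 ((761.5225830078125, 241.705810546875), (149.7270050048828, 64.17169952392578), 5.980356216430664) [754.3 240.5  72.6] [690.00910363 202.89070181] [838.89804825 280.59187152]
handle 1196 ((651.2244873046875, 230.1832733154297), (39.37736892700195, 25.624576568603516), 6.071905136108398) [650.5 229.9  80.2] [631.00696432 215.67641946] [671.79884179 244.16806626]
button 316 ((659.2987670898438, 232.17218017578125), (56.354305267333984, 61.58243942260742), 4.783864498138428) [676.8 233.2  58.7] [630.65421718 203.83811771] [689.94565827 265.20602064]
```

Run:
```python
from h import *
print(go((651.3,230.8,39),186.05))
```

```text
(array([-2.00e-04,  6.20e-03,  2.36e-01]), array([-0.0011,  0.0004,  0.0098]))
```

```bash
python3 -m inch '[[[0,0.005,0.03,0,0,0.01,1],[0,0.005,0.08,0,0,0.01,1],[0,0.005,0.12,0,0,0.01,1],[0,0.005,0.15,0,0,0.01,1],[0,0.005,0.18,0,0,0.01,1],[0,0.005,0.2,0,0,0.01,1],[0,0.005,0.22,0,0,0.01,1],[0,0.005,0.235,0,0,0.01,1],[0,0.005,0.235,0,0,0.01,1]]]' 40
python3 - <<'E'
from h import *
print(go((651.3,230.8,39),186.05))
E
```

```text
time: 8.5
position: [649.6, 230.0, 37.3]
tool_rot: [-179.9, -0.2, -173.9]
contact_force: [-0.8, 0.3, -0.2]
finger_gap: 1.0
gripper_force: 0.0
(array([-0.0023,  0.0008, -0.0022]), array([-0.0019, -0.0046,  0.0004]))
```

```bash
python3 -m inch '[[[0,0,0,0,0,0,-1],[0,0,0,0,0,0,-1],[0,0,0,0,0,0,-1],[0,0,0,0,0,0,-1],[0,0,0,0,0,0,-1],[0,0,0,0,0,0,-1],[0,0,0,0,0,0,-1],[0,0,0,0,0,0,-1],[0,0,0,0,0,0,-1],[0,0,0,0,0,0,-1],[0,0,0,0,0,0,-1],[0,0,0,0,0,0,-1]]]' 40
python3 - <<'E'
from h import *
s=robot.get_state();print(s['position'],s['finger_gap']*85,s['gripper_force'],s['contact_force'])
E
```

```text
time: 9.5
position: [651.6, 230.7, 41.2]
tool_rot: [-180.0, 0.1, -173.9]
contact_force: [-2.6, -4.2, 7.7]
finger_gap: 0.308
gripper_force: 46.7
[651.62260991 230.68608191  41.21215266] 26.171666724843167 46.742021441459656 [-2.5716522  -4.21912763  7.68456256]
```

```bash
python3 -m inch '[[[0.004,0,0,0,0,0,-1],[0.012,0,0,0,0,0,-1],[0.02,0,0,0,0,0,-1],[0.028,0,0,0,0,0,-1],[0.036,0,0,0,0,0,-1],[0.044,0,0,0,0,0,-1],[0.052,0,0,0,0,0,-1],[0.06,0,0,0,0,0,-1],[0.068,0,0,0,0,0,-1],[0.076,0,0,0,0,0,-1],[0.084,0,0,0,0,0,-1],[0.092,0,0,0,0,0,-1],[0.1,0,0,0,0,0,-1],[0.108,0,0,0,0,0,-1],[0.114,0,0,0,0,0,-1],[0.12,0,0,0,0,0,-1],[0.124,0,0,0,0,0,-1],[0.126,0,0,0,0,0,-1],[0.126,0,0,0,0,0,-1],[0.126,0,0,0,0,0,-1]]]' 60
```

```text
time: 11.17
position: [553.8, 220.3, 41.2]
tool_rot: [-180.0, 0.3, -173.9]
contact_force: [6.9, -3.8, 1.4]
finger_gap: 0.299
gripper_force: 59.4
```

```bash
python3 -m inch '[[[0.002,0,0,0,0,0,-1],[0.003,0,0,0,0,0,-1],[0.003,0,0,0,0,0,-1],[0.003,0,0,0,0,0,-1],[0.003,0,0,0,0,0,-1],[0.003,0,0,0,0,0,-1]]]' 60
python3 - <<'E'
from h import *
im=robot.get_image('scene');w=robot.get_image('wrist')
C=np.zeros((384,792,3),np.uint8);a=cv2.resize(im['frame'][215:290,180:275],None,fx=4,fy=4,interpolation=2)
C[:300,:280]=a[:,:280];C[:,280:]=w['frame'];cv2.imwrite('pics/e.png',C)
E
```

```text
time: 11.67
position: [552.3, 220.2, 41.3]
tool_rot: [180.0, 0.4, -173.9]
contact_force: [9.6, -3.9, -0.9]
finger_gap: 0.299
gripper_force: 59.4
```

View pics/e.png

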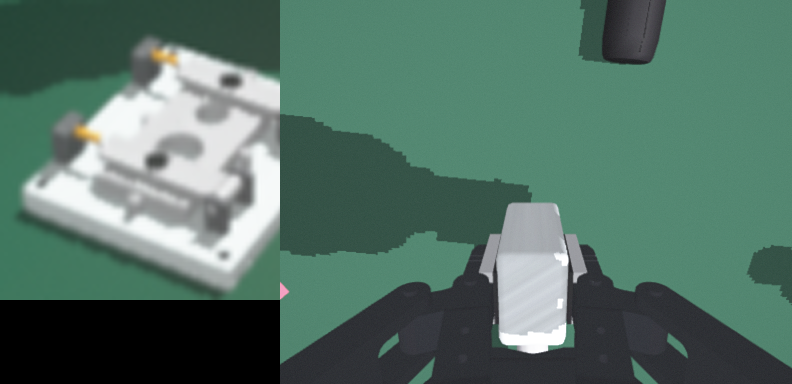

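Both straps are still shut, and the handle is held between the pads at (533,270). I'll check the handle position by depth before handing in.

Run:
```python
from h import *
s=robot.get_state();w=robot.get_image('wrist')
M=np.array(w['mount']);T=np.eye(4);T[:3,:3]=Ro.from_euler('xyz',s['tool_rot'],degrees=True).as_matrix();T[:3,3]=s['position']
v,u=np.mgrid[195:350,215:290];z=w['z_map'][v,u].ravel()
p=cv2.undistortPoints(np.stack([u.ravel(),v.ravel()],1).astype(float)[:,None],w['mtx'],np.array(w['distortion']))[:,0]
P=(T@M@np.c_[p*z[:,None],z,np.ones_like(z)].T).T[:,:3]
Q=P[(P[:,2]>78)&(P[:,2]<88)];c=cv2.minAreaRect(Q[:,:2].astype(np.float32));print(c,651.2-c[0][0],s['gripper_force'],s['contact_force'])
```

```text
((552.1483764648438, 219.66421508789062), (40.067073822021484, 28.028961181640625), 5.193686008453369) 99.0516235351563 59.38500702381134 [ 9.88142031 -4.36875126 -0.61896657]
```

The handle has travelled about 99.6 mm along the axis, so the bar is at its second stop with the grip holding.

```bash
python3 -c "
from bench import robot
print(robot.job_done())"
```

```text
the job is handed in; nothing more can be done
None
```

The job is handed in: both straps are snapped shut over the plate, and the bar is pulled about 99.6 mm out to its second stop with the handle still gripped at about 59 N; no verdict was returned.

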